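# Lock the long section blade away in its rack

## Task

Put the longer of the two section blades away: draw the steel keeper on the white rack right back, take the long blade from its drying stand and slide it edge-down fully home into the rack's slot, close the keeper fully over the end of the blade, and then take the locking pin from its grey block and push it fully into the hole behind the keeper so that it cannot slide back. Leave the short blade in its stand and everything else on the bench where it is.

Things in the scene. Friction and masses are not known exactly. Their poses are not given: they have to be found in the camera images.
- rack: White rack block, fixed, 80 mm (x) by 220 mm (y) by 40 mm high; origin at the centre of its underside, z up, y along its length towards the keeper end. Slot and pin hole in its top (see their points). Beside the keeper, guide rails (x +-36 mm, y -2 to 102 mm, 6 mm wide) stand 12 mm above the top. With the blade home, its handle rests on the top and its origin is 10 mm above the rack's.
- slot_mouth (a point): Centre of the slot's mouth in the rack's top, 40 mm above the bench, at rack x 0, y -35 mm. The slot is 140 mm long (rack y), 7 mm wide, 32 mm deep, with a 2 mm chamfer. The blade goes in either way round. Axes as the rack's.
- pin_hole (a point): Centre of the mouth of the round pin hole in the rack's top, 40 mm above the bench, at rack x 0, y +58 mm: 10 mm wide, 2 mm chamfer, 32 mm deep, blind. The drawn-back keeper covers it; the closed keeper's edge is 8 mm from the hole's axis.
- keeper (a joint): Keeper: steel plate 64 mm (rack x) by 36 mm (rack y), 8 mm thick, underside 2 mm above the rack's top, sliding along rack y with some 2 N of friction; stays where left. 0 = closed (covers rack y 14 to 50 mm and so the end of a stowed long blade); grows in m towards rack +y; 0.036 = right back, clear of the slot. Starts at 0 to 0.010.
- keeper_knob (a point): Centre of the keeper's black knob, 14 mm (rack x) by 16 mm (rack y) by 26 mm high, standing on the plate from 50 to 76 mm above the bench; the point is 63 mm above the bench and at rack y +30 mm when closed. It moves with the keeper. Best pinched across the rack's x.
- blade_long: Long section blade, on edge: steel, 130 mm long (x), 4 mm thick (y), 30 mm high, its lowest 6 mm only 2 mm thick. Black back handle above it: 70 mm long, 14 mm thick, 30 to 58 mm above the edge, centred; the steel sticks out 30 mm past each end. Origin: middle of the bottom edge, z up. 0.14 kg. Starts in its drying stand.
- blade_short: The short section blade: as the long one, with the same handle, but only 90 mm long. It stays in its own drying stand. Which of the two stands on which side varies.
- stand_long: Fixed steel drying stand holding the long blade: base 140 mm (x) by 44 mm (y), 4 mm thick, two pairs of posts (x +-37 mm, 12 mm thick, tops 36 mm above the bench) with a 6.6 mm gap for the blade along x. Origin: centre of underside. The handle rests on the posts, the blade's origin 6 mm above the bench; it lifts straight out.
- stand_short: The same drying stand, holding the short blade.
- pin: Steel locking pin, upright: shaft 8 mm thick, 46 mm long, tip chamfered; above it a round head 14 mm wide, 22 mm high (46 to 68 mm above the tip). Origin: centre of the tip, z up. 0.04 kg. Starts in the grey block's hole, lifts straight out. Home in the rack, its tip is 8 mm above the bench, its head 14 mm above the rack's top.
- pin_block: Fixed grey block, 36 by 36 by 40 mm, with a 10 mm hole 32 mm deep in its top, in which the pin starts (tip 8 mm above the bench). Origin at the centre of its underside.
- jar: Bystander: glass jar, 54 mm wide, 75 mm high; origin under its centre.
- pot: Bystander: small specimen pot, 36 mm wide, 50 mm high; origin under its centre.
- brush: Bystander: brush lying on the bench, its length along its x.
- beaker: Bystander: glass beaker, 70 mm wide, 85 mm high; origin under its centre.
- weight: Bystander: steel weight block, 50 by 50 by 30 mm; origin under its centre.
There are look-alikes about, which are no part of the job. Leave any blue look-alike of the blade_long alone.

How it is judged:
By the outcome, as a careful person would: the job done as asked, in the order asked, and still so for the second after the job is handed in, with the robot touching nothing.
It also fails if it takes over 72 s, if anything falls off the work surface, if the arm or the gripper's body presses on something with over 40 N, if the wrist force passes 120 N, or if a joint passes its speed limit or range.

## Robot

A 6-joint arm with a two-finger parallel gripper is mounted at the origin on the work surface. World frame = base frame: x ahead of the robot, y to its left, z up, the work surface at z = 0. Lengths are in mm, angles in rad, forces in N, time in s.
With the tool pointing down it reaches from about 325 to 775 mm from the base axis. Payload 5.5 kg.
Tool frame: the origin (TCP) lies at the very end of the fingers, on their centre line; the grasp point (between the pads) lies 19 mm behind it; z points along the fingers, y is the line along which they close (so a half turn about z gives the same grasp; the last joint's range is limited). The gripper opens to 85 mm and grips with 20 to 120 N. Pads are 22 mm wide; open, the fingers measure 114 mm over their backs; the gripper's body (76 mm by 85 mm) begins 54 mm behind the grasp point. The pads swing forward as they close: fully open they stand 13 mm farther back than shut.
Start: joints at [-1.28, 0.091, 1.231, -0, 1.82, -0.057], TCP at [204.498, -564.089, 231.275] pointing down, gripper open.
Joint ranges: [-2.87, 2.87], [-0.86, 2.18], [0.17, 2.46], [-1.51, 4.65], [0.06, 2.69], [-2.65, 2.65]. Speed limits (rad/s): [2.57, 2.57, 3.01, 3.14, 3.14, 3.14].

## Interface

Orientations are given as a rotation vector (axis times angle).
In Python, from bench import ctrl gives the robot as it stands.
- The arm moves only by the shell command python3 -m handwheel 'ROWS' [FORCE]. ROWS is JSON, one flat list of numbers, 7 for each row, row after row: the turn, a rotation vector about the tool's x, y, z in degrees, then the shift along the tool's x, y, z in mm, then the finger opening in mm, from 0 to 85.4. In form: [ax, ay, az, x, y, z, hand, ax, ay, az, x, y, z, hand, ...]. A call has exactly 8 rows; each row is the pose to reach, as a shift and turn from the pose commanded when the call began, along the tool's axes at that moment; what a row does not reach only later rows make up. A row lasts 1/12 s, in which the tool goes at most 41.7 mm and 7.16 degrees, less where a joint would pass 70% of its speed; a pose out of reach is approached as far as the arm can. A call with a gripper value outside its range is refused whole. The fingers move at their own pace and stop on an object; FORCE is the grip in N (left out, the last holds). Time passes only in rows, so rows that repeat a pose let the fingers close, or fill a call up. It gives the time, the measured TCP pose, the force, the opening and the grip force at its end, in the units of the state.
- ctrl.read_state(): the state, without advancing time (a new reading comes with each control period).
- ctrl.get_image(name): name is "side" or "top"; returns a dict with "frame" (384x512x3 uint8, red, green, blue), "vfov" (degrees; the focal length in pixels is half the picture's height over the tangent of half this angle, whatever the lens; pixels are square), "cx", "cy" (the principal point, pixels), "rvec" (rotation vector, rad) and "tvec" (3), from world to camera coordinates, as OpenCV has them. Camera axes: x right, y down, z forward; pixel columns grow to the right and rows downward; lengths in mm; the calibration is good to about 2 mm. A picture is of the moment at which its call begins. There is no depth.
- ctrl.close_job(): hands the job in; it is judged then, once.
The state is a dict: "time": time; "q": joint angles; "joint_vel": joint speeds; "tau": joint torques, N m; "tcp_pos": TCP position; "tcp_rot": TCP orientation; "wrist_force": force on the tool from outside, world axes, zero at the start; "wrist_torque": the same for the moment, N m; "gripper_width": opening from 0.0 (shut) to 1.0 (fully open); "grip_force": force on a finger pad.
Only numpy, scipy, OpenCV 4.12 (cv2) and the standard library are available. Lean on these libraries where they do the work, as an engineer would, in place of code of your own. Each camera call takes 0.05 s, during which the arm holds its last target. There are 200 camera calls.

## Working session

There is one attempt and no reset: what is moved stays moved. The work goes in short steps, Python scripts to look and compute and a shell command to move; the robot and the scene stay as the last step left them, time stands still between calls to the robot, and variables do not carry over. Pictures are saved under pics/ and viewed, at most 10 in all, crops included, and the job is handed in when it is done.

```bash
mkdir -p pics; ls; python3 - <<'E'
from bench import ctrl
import cv2
for n in("top","side"):
    d=ctrl.get_image(n); cv2.imwrite(f"pics/{n}0.png",d["frame"][:,:,::-1])
    print(n,{k:v for k,v in d.items() if k!="frame"})
print(ctrl.read_state())
E
```

```text
pics
top {'vfov': 43.0288547693614, 'cx': 257.68450054191294, 'cy': 191.7062644984362, 'rvec': array([ 2.21154735, -2.15219542,  0.10539143]), 'tvec': array([-140.43169184,  490.92483417, 1634.70538078])}
side {'vfov': 42.40150486251134, 'cx': 253.069332692382, 'cy': 189.67622351768532, 'rvec': array([ 0.45739103, -2.56113532,  1.46409064]), 'tvec': array([ 405.53127871,  218.09800648, 1485.54164671])}
{'time': 0.1, 'q': array([-1.27973717e+00,  9.18189395e-02,  1.23179393e+00,  3.32425175e-05,
        1.81984161e+00, -5.66815382e-02]), 'joint_vel': array([-0.00028688, -0.00083495, -0.00144233,  0.00092754,  0.0005815 ,
        0.00196232]), 'tau': array([ 2.14212021e-03, -4.60217535e+01, -4.19218862e+01, -6.17820137e-05,
        1.06030804e-02, -2.10739807e-05]), 'tcp_pos': array([ 204.40567871, -563.81917642,  230.22671553]), 'tcp_rot': array([-3.09239846e+00, -5.43173886e-01,  2.91496906e-04]), 'wrist_force': array([ 0.1594276 , -0.53675261,  0.12607235]), 'wrist_torque': array([-0.02564004, -0.02188225, -0.00588988]), 'grip_force': 0.0, 'gripper_width': 1.001627617172494}
```

View pics/top0.png

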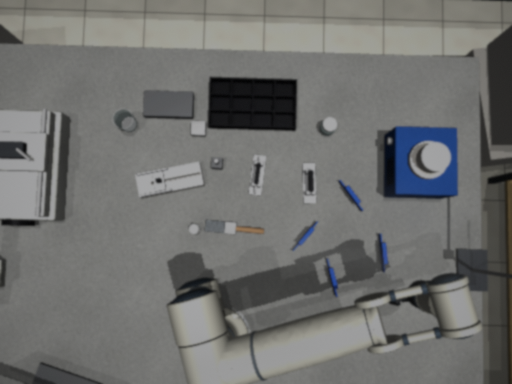

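View pics/side0.png

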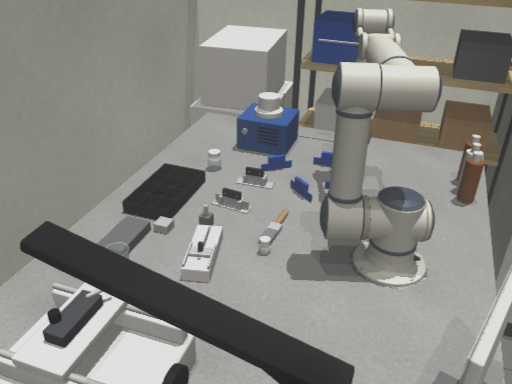

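The top view shows the rack at about (170,179), the pin block at (217,163), and the stands at (258,174) and (309,182). The remaining blades are blue decoys. I'll enlarge both views.

```bash
cat > h.py <<'E'
import numpy as np,cv2
from bench import ctrl
from scipy.spatial.transform import Rotation as R
def cam(n):
    d=ctrl.get_image(n);h=d["frame"].shape[0];f=h/2/np.tan(np.radians(d["vfov"]/2))
    d["K"]=np.array([[f,0,d["cx"]],[0,f,d["cy"]],[0,0,1]]);return d
def ray(d,u,v,z):
    Rm=cv2.Rodrigues(d["rvec"])[0];c=-Rm.T@d["tvec"];r=Rm.T@np.linalg.inv(d["K"])@[u,v,1]
    return (c+r*(z-c[2])/r[2]).round(1)
def proj(d,P): return cv2.projectPoints(np.float64(P).reshape(-1,3),d["rvec"],d["tvec"],d["K"],None)[0][:,0]
def crop(d,name,x0,x1,y0,y1,s):
    cv2.imwrite(name,cv2.resize(d["frame"][y0:y1,x0:x1,::-1],None,fx=s,fy=s,interpolation=cv2.INTER_CUBIC))
def togo(p,yaw=None,s=None):
    "shift in tool axes to bring TCP to world p; yaw of tool-y(closing) line in deg"
    s=s or ctrl.read_state();T=R.from_rotvec(s["tcp_rot"]);m=T.as_matrix()
    a=np.degrees(np.arctan2(m[1,1],m[0,1]))
    out=(T.inv().apply(np.array(p)-s["tcp_pos"])).round(1)
    return out,a,(None if yaw is None else -((yaw-a+90)%180-90))
E
python3 - <<'E'
from h import *
d=cam("top");crop(d,"pics/t1.png",130,330,140,210,4)
d=cam("side");crop(d,"pics/s1.png",170,290,155,285,4.6)
E
```

```text
(no output)
```

View pics/t1.png

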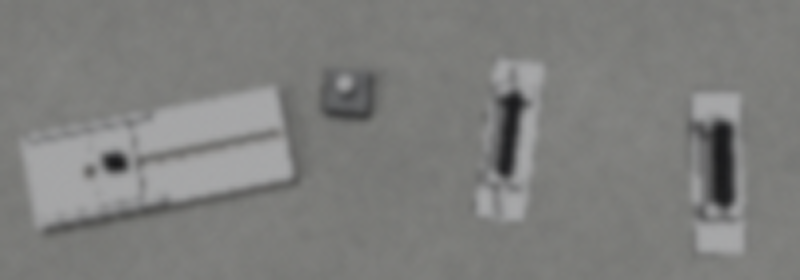

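View pics/s1.png

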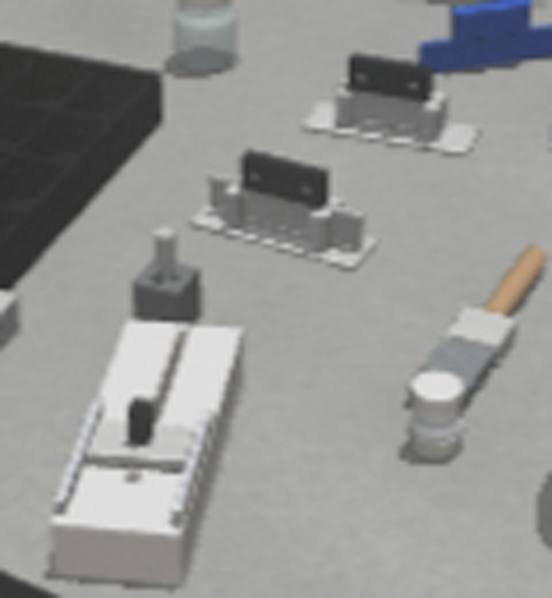

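The left stand (top 258,174) has steel sticking out past its posts, so it holds the long blade. The knob is at about t1 (115,161). The pin hole is visible at (90,172), so the keeper is nearly closed. Next I'll fit poses from both views.

```bash
cat > fit.py <<'E'
from h import *
from scipy.optimize import least_squares
D={"t":cam("top"),"s":cam("side")}
C={"t":(130,140,4),"s":(170,155,4.6)}
def px(c,x,y):
    a,b,s=C[c];return [(x+.5)/s-.5+a,(y+.5)/s-.5+b]
def fit(name,pts,x0,yawfree=True):
    def P(p,l): 
        c,s=np.cos(p[2]),np.sin(p[2]);return [p[0]+c*l[0]-s*l[1],p[1]+s*l[0]+c*l[1],l[2]]
    def f(p): return np.concatenate([proj(D[k],P(p,l))[0]-px(k,*uv) for k,uv,l in pts])
    r=least_squares(f,x0,loss="soft_l1",x_scale=[10,10,.1]);print(name,r.x[:2].round(1),"yaw",np.degrees(r.x[2]).round(1),"res px",r.fun.round(1));return r.x
rk=fit("rack",[("t",(278,86),(40,-110,40)),("t",(297,181),(-40,-110,40)),("t",(22,138),(40,110,40)),("t",(38,229),(-40,110,40)),("t",(278,131),(0,-105,40)),("t",(90,172),(0,58,40)),
 ("s",(128,322),(40,-110,40)),("s",(243,328),(-40,-110,40)),("s",(55,522),(40,110,40)),("s",(184,532),(-40,110,40)),("s",(133,478),(0,58,40)),("s",(182,332),(0,-105,40))],
 [600,150,.1])
st=fit("stand",[("t",(494,62),(70,22,4)),("t",(544,65),(70,-22,4)),("t",(523,220),(-70,-22,4)),("t",(476,216),(-70,22,4)),
 ("s",(190,220),(70,22,4)),("s",(213,203),(70,-22,4)),("s",(350,268),(-70,22,4)),("s",(377,240),(-70,-22,4)),("s",(245,152),(35,7,64)),("s",(329,178),(-35,7,64)),("s",(245,190),(35,7,36)),("s",(325,208),(-35,7,36)),("t",(515,92),(35,0,64)),("t",(506,178),(-35,0,64))],[600,-100,0])
b=fit("pinblock",[("t",(344,83),(0,0,76)),("s",(164,232),(0,0,76)),("t",(326,70),(18,18,40)),("t",(374,70),(18,-18,40)),("s",(135,288),(-0+18,18,40)) ,("s",(198,293),(-18,18,40)),("s",(200,268),(-18,-18,40))],[640,0,0])
fit("knob",[("t",(115,161),(0,0,76)),("s",(141,402),(0,0,76))],[600,150,0])
E
python3 fit.py
```

```text
rack [527.9 172.1] yaw 13.3 res px [-0.2 -0.3 -0.3 -1.  -0.4 -0.1 -0.   0.3  0.7  0.3  0.  -0.2  0.1 -0.5
  0.   0.2 -0.3  0.5 -0.1  0.7  0.6 -0.4  0.5 -0.8]
stand [ 554.2 -123.5] yaw -5.2 res px [-0.  -0.9  0.1 -0.2  0.6  1.1 -0.3  0.6  0.5  0.7  1.5 -1.4  1.5 -0.
  1.  -0.2 -1.   1.2 -1.1  0.2 -0.8 -0.2 -0.3  0.6  0.1 -0.3 -0.1 -1. ]
pinblock [589.1  14. ] yaw 5.0 res px [ 0.4  0.3  0.7  0.2  0.   0.2 -1.3 -0.5  0.3 -0.6 -2.9  0.   0.2 -0.4]
knob [521.2 201.1] yaw 0.0 res px [ 0.  -0.4  0.3  0.2]
```

Fits are consistent: the knob comes out at rack x 0.1, y 29.8, which means the keeper is closed. Now I'll work out the approach shifts.

```bash
python3 - <<'E'
from h import *
print(togo([521.2,201.1,150],13.3))
print(R.from_rotvec(ctrl.read_state()["tcp_rot"]).as_matrix().round(3))
E
```

```text
(array([ 558.5, -611.3,   81.3]), np.float64(-70.07314396570091), np.float64(-83.3731439657009))
[[ 0.94   0.341 -0.   ]
 [ 0.341 -0.94   0.001]
 [ 0.    -0.001 -1.   ]]
```

```bash
python3 -m handwheel '[0,0,-7,30,-30,0,40,0,0,-14,58,-63,5,40,0,0,-21,86,-95,10,40,0,0,-28,114,-125,15,40,0,0,-35,142,-156,20,40,0,0,-42,170,-187,25,40,0,0,-49,198,-218,30,40,0,0,-56,220,-241,32,40]' 60; python3 - <<'E'
from h import *
print(togo([521.2,201.1,150],13.3))
E
```

```text
time: 0.97
tcp_pos: [329.4, -260.2, 198.8]
tcp_rot: [-2.471, -1.94, -0.001]
wrist_force: [2.0, -0.1, -0.4]
gripper_width: 0.466
grip_force: 0.0
(array([493.6,  76.9,  49. ]), np.float64(-13.724450309815133), np.float64(-27.024450309815137))
```

```bash
python3 -m handwheel '[0,0,-4,40,6,4,40,0,0,-8,80,12,8,40,0,0,-12,120,18,12,40,0,0,-16,160,25,16,40,0,0,-20,200,31,20,40,0,0,-24,240,37,24,40,0,0,-27,280,44,28,40,0,0,-27,318,50,30,40]'; python3 - <<'E'
from h import *
print(togo([521.2,201.1,150],13.3))
E
```

```text
time: 1.63
tcp_pos: [455.2, 36.1, 168.9]
tcp_rot: [1.953, 2.461, 0.0]
wrist_force: [0.5, 0.6, 1.0]
gripper_width: 0.469
grip_force: 0.0
(array([145.7, 101.7,  19. ]), np.float64(13.125009295889246), np.float64(-0.1749907041107548))
```

```bash
python3 -m handwheel '[0,0,0,36,25,5,40,0,0,0,72,50,10,40,0,0,0,109,76,14,40,0,0,0,140,98,18,40,0,0,0,146,102,19,40,0,0,0,146,102,40,40,0,0,0,146,102,60,40,0,0,0,146,102,80,40]'; python3 - <<'E'
from h import *
print(togo([521.2,201.1,57],13.3))
d=cam("top");a=cam("side")
crop(d,"pics/t2.png",120,220,130,220,6);crop(a,"pics/s2.png",160,260,190,290,6)
E
```

```text
time: 2.3
tcp_pos: [521.8, 199.1, 88.6]
tcp_rot: [1.956, 2.458, 0.0]
wrist_force: [-0.1, -0.0, 0.6]
gripper_width: 0.466
grip_force: 0.0
(array([ 2.1, -0.2, 31.6]), np.float64(12.982520946103216), np.float64(-0.31747905389678976))
```

View pics/s2.png

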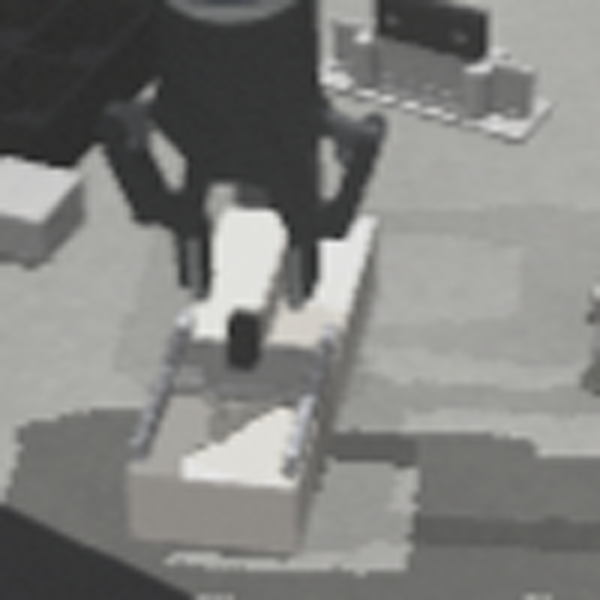

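```bash
python3 -m handwheel '[0,0,0,2,0,12,40,0,0,0,2,0,24,40,0,0,0,2,0,30,40,0,0,0,2,0,31,40,0,0,0,2,0,31,0,0,0,0,2,0,31,0,0,0,0,2,0,31,0,0,0,0,2,0,31,0]' 40; python3 -m handwheel '[0,0,0,4,0,0,0,0,0,0,9,0,0,0,0,0,0,14,0,0,0,0,0,0,19,0,0,0,0,0,0,24,0,0,0,0,0,0,29,0,0,0,0,0,0,34,0,0,0,0,0,0,37,0,0,0]'
```

```text
time: 3.07
tcp_pos: [522.1, 201.0, 59.2]
tcp_rot: [1.957, 2.456, 0.003]
wrist_force: [2.1, 0.2, -0.1]
gripper_width: 0.151
grip_force: 43.0
time: 3.73
tcp_pos: [514.3, 234.7, 59.1]
tcp_rot: [1.954, 2.452, -0.004]
wrist_force: [8.1, -20.3, 7.5]
gripper_width: 0.149
grip_force: 43.9
```

```bash
python3 -m handwheel '[0,0,0,1,0,0,0,0,0,0,1,0,0,0,0,0,0,1,0,0,0,0,0,0,1,0,0,0,0,0,0,1,0,0,0,0,0,0,1,0,0,0,0,0,0,0,0,0,0,0,0,0,0,0,0,0]'; python3 -m handwheel '[0,0,0,0,0,0,40,0,0,0,0,0,0,40,0,0,0,0,0,-25,40,0,0,0,0,0,-60,40,0,0,0,0,0,-100,40,0,0,0,0,0,-130,40,0,0,0,0,0,-130,40,0,0,0,0,0,-130,40]'; python3 - <<'E'
from h import *
print(togo([554.2,-123.5,150],84.8))
d=cam("top");a=cam("side")
i=[cv2.resize(x["frame"][y0:y0+100,x0:x0+130,::-1],None,fx=4,fy=4,interpolation=cv2.INTER_CUBIC) for x,x0,y0 in((d,120,130),(a,150,190))]
cv2.imwrite("pics/k.png",cv2.resize(np.hstack(i),(800,308)))
E
```

```text
time: 4.4
tcp_pos: [514.3, 234.5, 59.1]
tcp_rot: [1.956, 2.452, -0.003]
wrist_force: [6.3, -10.7, 6.3]
gripper_width: 0.148
grip_force: 43.8
time: 5.07
tcp_pos: [513.1, 238.1, 190.1]
tcp_rot: [1.955, 2.458, 0.005]
wrist_force: [0.1, -0.5, -0.9]
gripper_width: 0.468
grip_force: 0.0
(array([-361.6,  -41.3,   39.5]), np.float64(12.999090393975852), np.float64(-71.80090960602416))
```

View pics/k.png

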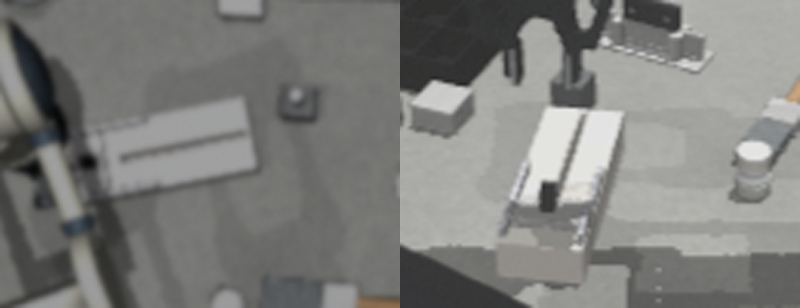

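The full slot is visible (122,158)–(247,132) and the knob is at the rear, so the keeper is right back against its stop (10 N held there). Now moving to the long blade.

```bash
python3 -m handwheel '[0,0,-7,-40,-5,0,40,0,0,-14,-80,-10,0,40,0,0,-21,-120,-15,0,40,0,0,-28,-160,-19,0,40,0,0,-35,-200,-24,5,40,0,0,-42,-240,-29,10,40,0,0,-49,-280,-33,15,40,0,0,-56,-318,-37,20,40]'; python3 - <<'E'
from h import *
print(togo([554.2,-123.5,150],84.8))
d=cam("top")
for u,v in((159.65,181.3),(200.3,172.9)): print(ray(d,u,v,40))
crop(d,"pics/t3.png",130,230,140,220,7)
E
```

```text
time: 5.83
tcp_pos: [545.0, -65.7, 167.5]
tcp_rot: [-0.661, -3.066, -0.001]
wrist_force: [0.5, 0.8, 0.1]
gripper_width: 0.467
grip_force: 0.0
(array([-32.3, -48.8,  17.3]), np.float64(65.65892361226591), np.float64(-19.14107638773409))
[519.  203.6  40. ]
[551.3  68.2  40. ]
```

View pics/t3.png

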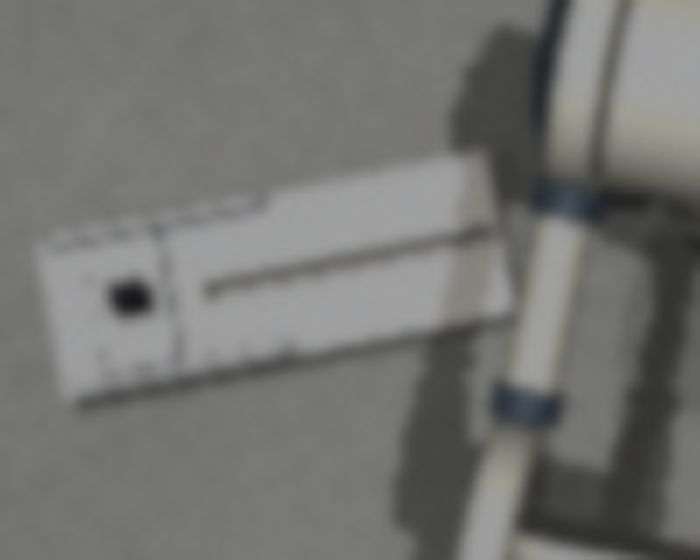

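```bash
python3 -m handwheel '[0,0,-7,-10,-15,5,40,0,0,-14,-22,-33,10,40,0,0,-19,-32,-48.5,17,40,0,0,-19,-32,-48.5,17,40,0,0,-19,-32,-48.5,17,40,0,0,-19,-32,-48.5,17,40,0,0,-19,-32,-48.5,17,40,0,0,-19,-32,-48.5,17,40]'; python3 - <<'E'
from h import *
print(togo([554.2,-123.5,40],84.8))
d=cam("top")
im=d["frame"].mean(2)[140:220,130:230]
# slot line: darkest row per column, sub-pixel
us=[];vs=[]
for u in range(163,198):
    v0=181-(u-159.14)*(181-172.57)/(199.3-159.14); rows=np.arange(int(v0)-3,int(v0)+5); col=d["frame"].mean(2)[rows,u]
    w=np.clip(np.median(col)-8-col,0,None)
    if w.sum()>5: us.append(u);vs.append((w*rows).sum()/w.sum())
p=np.polyfit(us,vs,1);print(len(us),p,np.std(np.polyval(p,us)-vs))
a,b=ray(d,165,np.polyval(p,165),40),ray(d,195,np.polyval(p,195),40)
print(a,b,"yaw",np.degrees(np.arctan2(b[0]-a[0],a[1]-b[1])))
E
```

```text
time: 6.55
tcp_pos: [555.1, -120.9, 153.6]
tcp_rot: [0.155, 3.138, 0.0]
wrist_force: [0.1, 0.8, 0.2]
gripper_width: 0.468
grip_force: 0.0
(array([  0.7,  -2.7, 113.6]), np.float64(84.32689717022254), np.float64(-0.47310282977746))
35 [-2.01558267e-01  2.12874523e+02] 0.07869382918826491
[525.2 185.9  40. ] [548.5  86.   40. ] yaw 13.12858300580382
```

```bash
python3 -m handwheel '[0,0,0,1,-2,20,40,0,0,0,1,-2.5,45,40,0,0,0,1,-2.5,70,40,0,0,0,1,-2.5,90,40,0,0,0,1,-2.5,103,40,0,0,0,1,-2.5,111,40,0,0,0,1,-2.5,113,40,0,0,0,1,-2.5,113,40]' 60; python3 -m handwheel '[0,0,0,0,0,0,0,0,0,0,0,0,0,0,0,0,0,0,0,0,0,0,0,0,0,0,0,0,0,0,0,0,0,0,0,0,0,0,0,0,0,0,0,0,0,0,0,0,0,0,0,0,0,0,0,0]' 60; python3 - <<'E'
from h import *
d=cam("side");crop(d,"pics/s4.png",190,290,140,230,7)
print(ctrl.read_state()["q"].round(2))
E
```

```text
time: 7.27
tcp_pos: [554.0, -124.3, 40.8]
tcp_rot: [0.156, 3.137, -0.0]
wrist_force: [-0.7, -0.1, 0.4]
gripper_width: 0.47
grip_force: 0.0
time: 7.93
tcp_pos: [554.9, -124.0, 42.3]
tcp_rot: [0.156, 3.135, 0.001]
wrist_force: [0.6, 4.1, 5.9]
gripper_width: 0.152
grip_force: 61.4
[-0.28  0.05  1.61  0.    1.48 -1.75]
```

View pics/s4.png

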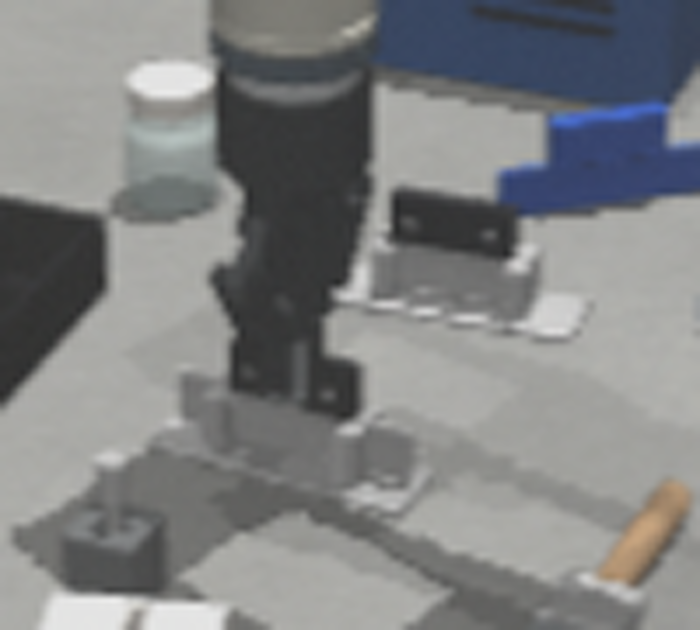

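Handle grasped, centred (232–360, finger at 298). Lifting and turning.

```bash
python3 -m handwheel '[0,0,0,0,0,-4,0,0,0,0,0,0,-12,0,0,0,0,0,0,-25,0,0,0,0,0,0,-45,0,0,0,0,0,0,-70,0,0,0,0,0,0,-95,0,0,0,0,0,0,-110,0,0,0,0,0,0,-110,0]'; python3 - <<'E'
from h import *
print(togo([536.2,138,152],13.2))
E
```

```text
time: 8.65
tcp_pos: [555.6, -125.6, 156.7]
tcp_rot: [0.157, 3.129, -0.005]
wrist_force: [0.4, 0.4, -0.4]
gripper_width: 0.149
grip_force: 60.5
(array([ 45.7, 260.4,   3.6]), np.float64(84.27126943348556), np.float64(71.07126943348555))
```

```bash
python3 -m handwheel '[0,0,5,4,20,0,0,0,0,12,9,45,0,0,0,0,19,14,75,0,0,0,0,26,19,105,0,0,0,0,33,24,135,0,0,0,0,40,29,165,0,0,0,0,47,35,195,0,0,0,0,54,40,225,0,0]'; python3 - <<'E'
from h import *
print(togo([536.2,138,120],13.2))
E
```

```text
time: 9.32
tcp_pos: [535.6, 104.3, 149.7]
tcp_rot: [-1.572, -2.719, 0.002]
wrist_force: [0.7, -0.3, -2.0]
gripper_width: 0.149
grip_force: 60.4
(array([28.9, 17.3, 29.6]), np.float64(29.93074490410613), np.float64(16.730744904106132))
```

```bash
python3 -m handwheel '[0,0,6,10,7,8,0,0,0,12,22,14,16,0,0,0,17,29,17.3,25,0,0,0,17,29,17.3,30,0,0,0,17,29,17.3,30,0,0,0,17,29,17.3,30,0,0,0,17,29,17.3,30,0,0,0,17,29,17.3,30,0]'; python3 - <<'E'
from h import *
print(togo([536.2,138,95],13.2))
d=cam("top");a=cam("side")
i=[cv2.resize(x["frame"][y0:y0+100,x0:x0+80,::-1],None,fx=5,fy=5,interpolation=cv2.INTER_CUBIC) for x,x0,y0 in((d,140,130),(a,165,180))]
cv2.imwrite("pics/b.png",np.hstack(i))
E
```

```text
time: 9.98
tcp_pos: [537.1, 136.5, 121.2]
tcp_rot: [1.948, 2.463, 0.001]
wrist_force: [0.5, -0.0, -1.4]
gripper_width: 0.154
grip_force: 60.4
(array([ 1.7, -0.6, 26.2]), np.float64(13.308976117167527), np.float64(0.1089761171675292))
```

View pics/b.png

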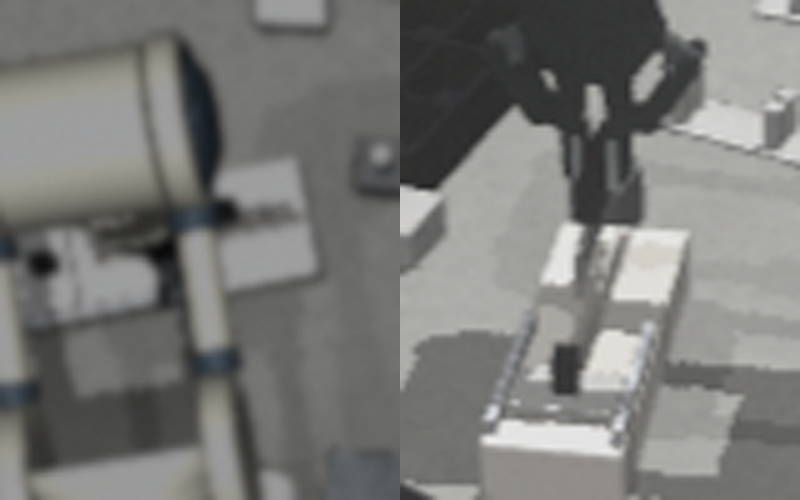

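Blade hangs over the slot, aligned with it. Lowering with force checks.

```bash
python3 -m handwheel '[0,0,0,1.5,-0.6,10,0,0,0,0,1.5,-0.6,20,0,0,0,0,1.5,-0.6,30,0,0,0,0,1.5,-0.6,36,0,0,0,0,1.5,-0.6,39,0,0,0,0,1.5,-0.6,42,0,0,0,0,1.5,-0.6,44,0,0,0,0,1.5,-0.6,46,0]'; python3 -m handwheel '[0,0,0,0,0,1,0,0,0,0,0,0,2,0,0,0,0,0,0,3,0,0,0,0,0,0,4,0,0,0,0,0,0,5,0,0,0,0,0,0,6,0,0,0,0,0,0,7,0,0,0,0,0,0,8,0]'
```

```text
time: 10.75
tcp_pos: [535.9, 138.6, 74.5]
tcp_rot: [1.949, 2.464, 0.001]
wrist_force: [-0.5, -0.0, -0.7]
gripper_width: 0.147
grip_force: 60.5
time: 11.42
tcp_pos: [535.7, 138.6, 66.4]
tcp_rot: [1.949, 2.464, 0.0]
wrist_force: [0.1, 1.1, -0.6]
gripper_width: 0.147
grip_force: 60.5
```

```bash
python3 -m handwheel '[0,0,0,0,0,2,0,0,0,0,0,0,4,0,0,0,0,0,0,6,0,0,0,0,0,0,8,0,0,0,0,0,0,10,0,0,0,0,0,0,12,0,0,0,0,0,0,14,0,0,0,0,0,0,16,0]'; python3 -m handwheel '[0,0,0,0,0,1,0,0,0,0,0,0,2,0,0,0,0,0,0,3,0,0,0,0,0,0,4,0,0,0,0,0,0,4.5,0,0,0,0,0,0,5,0,0,0,0,0,0,5.5,0,0,0,0,0,0,5.5,0]'
```

```text
time: 12.08
tcp_pos: [535.7, 138.5, 50.2]
tcp_rot: [-1.949, -2.464, 0.0]
wrist_force: [0.2, 0.3, -0.1]
gripper_width: 0.151
grip_force: 60.5
time: 12.75
tcp_pos: [535.9, 138.6, 46.4]
tcp_rot: [1.949, 2.463, 0.001]
wrist_force: [-3.1, 0.4, 7.0]
gripper_width: 0.145
grip_force: 61.5
```

Seated at TCP z 46.4, the expected home height. Pressing lightly, releasing, and moving to the knob.

```bash
python3 -m handwheel '[0,0,0,0,0,1,0,0,0,0,0,0,2,0,0,0,0,0,0,2,0,0,0,0,0,0,0,0,0,0,0,0,0,40,0,0,0,0,0,0,40,0,0,0,0,0,0,40,0,0,0,0,0,0,40]' 40; python3 -m handwheel '[0,0,0,0,0,-20,40,0,0,0,0,0,-50,40,0,0,0,0,0,-75,40,0,0,0,0,0,-75,40,0,0,0,0,0,-75,40,0,0,0,0,0,-75,40,0,0,0,0,0,-75,40,0,0,0,0,0,-75,40]'; python3 - <<'E'
from h import *
print(togo([514.0,235.5,59],13.2))
d=cam("top");
E
```

```text
time: 13.42
tcp_pos: [535.0, 138.4, 118.2]
tcp_rot: [-1.948, -2.462, 0.003]
wrist_force: [0.6, -0.3, -0.7]
gripper_width: 0.468
grip_force: 0.0
(array([99.3,  2.1, 59.3]), np.float64(13.304430383251532), np.float64(0.10443038325152543))invalid input
```

The first of those two calls was refused: I typed only 7 rows. The fingers therefore opened while rising and may have lifted the blade a little. I'll press the closed fingertips on the handle top to check its height (68 mm when home) and seat it if needed.

```bash
python3 -m handwheel '[0,0,0,0,0.6,0,0,0,0,0,0,0.6,0,0,0,0,0,0,0.6,0,0,0,0,0,0,0.6,0,0,0,0,0,0,0.6,10,0,0,0,0,0,0.6,20,0,0,0,0,0,0.6,28,0,0,0,0,0,0.6,30,0]' 40; python3 -m handwheel '[0,0,0,0,0,2,0,0,0,0,0,0,4,0,0,0,0,0,0,6,0,0,0,0,0,0,8,0,0,0,0,0,0,10,0,0,0,0,0,0,11,0,0,0,0,0,0,12,0,0,0,0,0,0,12,0]'
```

```text
time: 14.13
tcp_pos: [535.0, 138.4, 86.9]
tcp_rot: [-1.948, -2.462, 0.005]
wrist_force: [-1.0, -0.2, 0.1]
gripper_width: 0.003
grip_force: 0.0
time: 14.8
tcp_pos: [536.2, 138.7, 77.8]
tcp_rot: [-1.949, -2.464, 0.0]
wrist_force: [0.3, -0.1, -0.8]
gripper_width: -0.003
grip_force: 0.0
```

```bash
python3 -m handwheel '[0,0,0,0,0,1,0,0,0,0,0,0,2,0,0,0,0,0,0,3,0,0,0,0,0,0,4,0,0,0,0,0,0,5,0,0,0,0,0,0,6,0,0,0,0,0,0,6.5,0,0,0,0,0,0,7,0]'; python3 -m handwheel '[0,0,0,0,0,1,0,0,0,0,0,0,2,0,0,0,0,0,0,3,0,0,0,0,0,0,4,0,0,0,0,0,0,4,0,0,0,0,0,0,4,0,0,0,0,0,0,4,0,0,0,0,0,0,4,0]'
```

```text
time: 15.47
tcp_pos: [536.3, 138.7, 70.8]
tcp_rot: [-1.949, -2.464, 0.0]
wrist_force: [0.4, -0.1, 0.6]
gripper_width: -0.002
grip_force: 0.0
time: 16.13
tcp_pos: [536.5, 138.7, 68.1]
tcp_rot: [1.949, 2.463, 0.001]
wrist_force: [-2.7, -0.2, 4.0]
gripper_width: -0.0
grip_force: 2.5
```

Contact at 68.1 mm, so the blade is fully home. Next, the knob.

```bash
python3 -m handwheel '[0,0,0,0,0,-20,0,0,0,0,0,0,-45,20,0,0,0,20,0,-50,40,0,0,0,50,0,-50,40,0,0,0,80,0,-50,40,0,0,0,98,0,-50,40,0,0,0,98,0,-50,40,0,0,0,98,0,-50,40]' 40; python3 - <<'E'
from h import *
print(togo([514.0,235.5,59],13.2))
d=cam("top")
E
```

```text
time: 16.8
tcp_pos: [513.5, 234.6, 116.7]
tcp_rot: [1.947, 2.466, -0.001]
wrist_force: [0.2, 0.3, -0.4]
gripper_width: 0.468
grip_force: 0.0
(array([ 0.8,  0.7, 57.7]), np.float64(13.418972768219543), np.float64(0.21897276821954392))
```

```bash
python3 -m handwheel '[0,0,0,1,1,15,40,0,0,0,1,1,35,40,0,0,0,1,1,50,40,0,0,0,1,1,57,40,0,0,0,1,1,57,0,0,0,0,1,1,57,0,0,0,0,1,1,57,0,0,0,0,1,1,57,0]' 40; python3 -m handwheel '[0,0,0,-4,0,0,0,0,0,0,-9,0,0,0,0,0,0,-14,0,0,0,0,0,0,-19,0,0,0,0,0,0,-24,0,0,0,0,0,0,-29,0,0,0,0,0,0,-33,0,0,0,0,0,0,-35,0,0,0]'; python3 -m handwheel '[0,0,0,-1,0,0,0,0,0,0,-2,0,0,0,0,0,0,-3,0,0,0,0,0,0,-3,0,0,0,0,0,0,-3,0,0,0,0,0,0,-3,0,0,0,0,0,0,-3,0,0,0,0,0,0,-3,0,0,0]'
```

```text
time: 17.52
tcp_pos: [514.5, 234.5, 60.6]
tcp_rot: [1.95, 2.463, -0.001]
wrist_force: [-3.5, -3.7, -1.0]
gripper_width: 0.154
grip_force: 43.0
time: 18.18
tcp_pos: [522.3, 200.9, 60.6]
tcp_rot: [-1.949, -2.463, -0.0]
wrist_force: [-5.1, 0.9, 1.5]
gripper_width: 0.145
grip_force: 43.3
time: 18.85
tcp_pos: [522.7, 199.3, 60.6]
tcp_rot: [-1.947, -2.463, -0.002]
wrist_force: [-6.6, 4.2, 1.2]
gripper_width: 0.15
grip_force: 43.2
```

```bash
python3 -m handwheel '[0,0,0,-1,0,0,0,0,0,0,-2,0,0,0,0,0,0,-2,0,0,0,0,0,0,-2,0,0,0,0,0,0,-2,0,0,0,0,0,0,-2,0,0,0,0,0,0,-2,0,0,0,0,0,0,-2,0,0,0]'; python3 -m handwheel '[0,0,0,2,0,0,0,0,0,0,2,0,0,40,0,0,0,2,0,0,40,0,0,0,2,0,0,40,0,0,0,2,0,-20,40,0,0,0,2,0,-60,40,0,0,0,2,0,-90,40,0,0,0,2,0,-90,40]'; python3 - <<'E'
from h import *
print(togo([589.1,14,120]))
print(ctrl.read_state()["q"].round(2))
d=cam("top")
C=d["frame"].mean(2).round().astype(int)
print(C[150:172,208:228])
E
```

```text
time: 19.52
tcp_pos: [522.7, 199.2, 60.6]
tcp_rot: [-1.944, -2.462, -0.006]
wrist_force: [-8.1, 9.7, 1.2]
gripper_width: 0.151
grip_force: 43.1
time: 20.18
tcp_pos: [526.6, 198.8, 158.8]
tcp_rot: [1.945, 2.457, 0.017]
wrist_force: [1.4, 0.6, 1.3]
gripper_width: 0.47
grip_force: 0.0
(array([-194.2,   17.8,   38.9]), np.float64(13.273783492357312), None)
[ 0.3  -0.02  1.48 -0.    1.68  0.07]
[[108 109 109 106 104 104 104 104 103 104 104 106 106 107 107 107 109 109
  114 117]
 [107 108 107 105 104 104 105 106 104 105 106 107 108 107 107 107 108 108
  110 114]
 [107 107 107 105 105 105 107 106 105 106 106 108 109 107 108 108 106 108
  110 114]
 [106 106 106 106 106 107 107 107 106 105 106 108 108 108 107 107 108 108
  111 116]
 [105 107 105 106 106 106 106 105 105 105 106 106 107 106 106 107 107 109
  111 115]
 [106 105 105 104 105 105 104 105 105 104 105 105 105 105 105 105 107 109
  109 113]
 [107 105 102 101 100 101 102 102 103 103 103 103 103 103 104 105 106 106
  109 110]
 [107 104  98  93  91  94  95  98  99  99  97  96  97  96  98 101 104 105
  106 108]
 [106 103  97  87  85  89  
[... 463 characters left out ...]
 100 105
  108 110]
 [103  96  84  80  84  86  84  76  69  68  75  83  87  80  74  87  99 105
  108 112]
 [103  97  83  79  83  86  84  81  79  78  83  87  85  79  73  88 101 105
  109 113]
 [103  95  81  76  78  80  80  81  81  81  83  84  84  74  73  88 100 106
  109 113]
 [103  96  82  71  65  64  66  68  69  71  72  75  74  68  70  89 101 105
  108 112]
 [104 100  90  76  65  59  58  59  59  58  58  59  59  60  71  90 102 105
  107 110]
 [105 104  99  93  85  81  79  77  72  72  73  70  67  70  81  97 105 106
  107 111]
 [106 107 107 106 103 101 102  99  97  96  96  95  91  91  97 104 105 106
  107 110]
 [110 111 112 112 111 110 110 110 110 109 110 110 105 104 105 106 105 105
  107 111]]
```

Keeper closed: 36.1 mm of travel, firm against the stop. Measuring the pin head and moving to it.

```bash
python3 -m handwheel '[0,0,0,-40,4,0,40,0,0,0,-80,8,0,40,0,0,0,-120,12,5,40,0,0,0,-160,15,15,40,0,0,0,-190,17,25,40,0,0,0,-194,17.8,30,40,0,0,0,-194,17.8,30,40,0,0,0,-194,17.8,30,40]'; python3 - <<'E'
from h import *
d=cam("top");s=cam("side")
print("top ray head",ray(d,215.65,160.15,76)," side ray head",ray(s,170+164.5/4.6-.5,155+232.5/4.6-.5,76))
T=np.array([-np.sin(np.radians(13.2)),np.cos(np.radians(13.2)),0]);X=np.array([T[1],-T[0],0])
h=np.array([527.9,172.1,40])+58*T;print("hole fit",h)
for n,c in(("top",d),("side",s)):
    u0,v0=proj(c,h)[0];g=c["frame"].mean(2);x,y=int(round(u0)),int(round(v0));print(n,u0.round(1),v0.round(1));print(g[y-5:y+6,x-6:x+7].astype(int))
print(togo([589,14,54]))
E
```

```text
time: 20.9
tcp_pos: [584.7, 13.6, 118.8]
tcp_rot: [-1.949, -2.461, 0.001]
wrist_force: [-0.0, 1.2, -0.1]
gripper_width: 0.473
grip_force: 0.0
top ray head [590.7  15.1  76. ]  side ray head [591.8  13.7  76. ]
hole fit [514.65564953 228.56757637  40.        ]
top 152.2 182.4
[[158 158 157 157 157 157 156 155 155 153 144 135 123]
 [157 157 157 157 157 156 154 150 151 145 122  98  81]
 [158 157 157 157 156 156 150 144 146 138 102  63  42]
 [158 157 157 157 155 149 141 137 144 136  98  52  31]
 [157 157 157 156 148 133 119 125 141 138 107  63  39]
 [157 157 157 154 142 117 103 117 137 140 122  93  74]
 [157 158 156 155 142 118 107 121 138 147 141 130 121]
 [157 157 157 156 149 136 129 137 144 149 152 150 147]
 [158 157 157 157 155 151 147 148 147 152 156 157 156]
 [157 157 157 157 157 155 156 154 153 155 157 157 158]
 [157 158 157 157 158 157 158 157 156 155 157 157 157]]
side 199.1 258.1
[[180 188 201 214 214 212 212 213 211 209 209 208 208]
 [132 133 138 144 143 143 142 142 144 149 159 172 181]
 [113 117 119 121 120 126 128 118 120 121 123 127 131]
 [218 198 191 198 150 148 150 122 106 116 119 117 115]
 [228 225 224 225 204 198 219 215 215 218 219 219 219]
 [228 228 228 219 180 152 162 186 221 228 228 228 228]
 [228 228 228 218 180 150 160 199 222 227 228 228 228]
 [227 228 228 227 223 220 221 225 226 228 228 228 227]
 [228 227 227 228 228 228 228 228 228 228 228 228 228]
 [228 228 228 227 227 227 228 228 229 228 228 228 228]
 [227 228 228 228 228 228 228 227 228 228 228 228 228]]
(array([-1.6,  3.5, 66.2]), np.float64(13.376835003340783), None)
```

```bash
python3 -m handwheel '[0,0,0,-1.7,5.5,10,40,0,0,0,-1.7,5.5,30,40,0,0,0,-1.7,5.5,50,40,0,0,0,-1.7,5.5,60,40,0,0,0,-1.7,5.5,65,40,0,0,0,-1.7,5.5,65,40,0,0,0,-1.7,5.5,65,40,0,0,0,-1.7,5.5,65,40]' 50; python3 - <<'E'
from h import *
d=cam("top");s=cam("side")
print("hole",ray(d,152.0,182.3,40),ray(s,198.3,258.5,40))
print(togo([591,14.4,54]))
E
```

```text
time: 21.67
tcp_pos: [591.8, 13.3, 56.5]
tcp_rot: [1.948, 2.463, 0.002]
wrist_force: [0.3, -0.0, 0.3]
gripper_width: 0.469
grip_force: 0.0
hole [514.9 229.1  40. ] [516.1 230.9  40. ]
(array([ 1.3, -0.4,  2.4]), np.float64(13.309470442735066), None)
```

```bash
python3 -m handwheel '[0,0,0,1,0,1,40,0,0,0,1,0,1,40,0,0,0,1,0,1,0,0,0,0,1,0,1,0,0,0,0,1,0,1,0,0,0,0,1,0,1,0,0,0,0,1,0,1,0,0,0,0,1,0,1,0]' 50; python3 -m handwheel '[0,0,0,0,0,-3,0,0,0,0,0,0,-8,0,0,0,0,0,0,-18,0,0,0,0,0,0,-32,0,0,0,0,0,0,-50,0,0,0,0,0,0,-68,0,0,0,0,0,0,-75,0,0,0,0,0,0,-75,0]'; python3 - <<'E'
from h import *
print(togo([514.7,229.5,128],13.2))
E
```

```text
time: 22.43
tcp_pos: [590.8, 14.1, 54.2]
tcp_rot: [1.949, 2.464, 0.0]
wrist_force: [-0.5, -0.1, 1.9]
gripper_width: 0.142
grip_force: 48.7
time: 23.1
tcp_pos: [592.3, 14.1, 133.0]
tcp_rot: [1.946, 2.46, 0.006]
wrist_force: [-0.2, -0.9, 0.0]
gripper_width: 0.143
grip_force: 48.7
(array([227.5, -26. ,   4.5]), np.float64(13.304176719630773), np.float64(0.10417671963077169))
```

```bash
python3 -m handwheel '[0,0,0,10,-1,-20,0,0,0,0,40,-5,-25,0,0,0,0,80,-9,-25,0,0,0,0,120,-14,-25,0,0,0,0,160,-18,-25,0,0,0,0,195,-22,-25,0,0,0,0,220,-25,-25,0,0,0,0,227,-26,-25,0]'; python3 -m handwheel '[0,0,0,0,0,0,0,0,0,0,0,0,0,0,0,0,0,0,0,0,0,0,0,0,0,0,0,0,0,0,0,0,0,0,0,0,0,0,0,0,0,0,0,0,0,0,0,0,0,0,0,0,0,0,0,0]';python3 - <<'E'
from h import *
print(togo([514.7,229.5,100],13.2))
s=cam("side");d=cam("top");crop(s,"pics/p.png",160,260,190,290,6)
E
```

```text
time: 23.77
tcp_pos: [511.2, 232.5, 153.0]
tcp_rot: [-1.943, -2.466, 0.0]
wrist_force: [1.5, -0.5, 0.5]
gripper_width: 0.142
grip_force: 48.8
time: 24.43
tcp_pos: [513.4, 228.7, 154.0]
tcp_rot: [1.95, 2.463, 0.0]
wrist_force: [0.5, -0.3, 0.4]
gripper_width: 0.139
grip_force: 48.8
(array([ 0.5,  1.5, 54. ]), np.float64(13.268351028181906), np.float64(0.06835102818190819))
```

```bash
python3 -m handwheel '[0,0,0,0.5,1.5,8,0,0,0,0,0.5,1.5,22,0,0,0,0,0.5,1.5,38,0,0,0,0,0.5,1.5,50,0,0,0,0,0.5,1.5,58,0,0,0,0,0.5,1.5,61,0,0,0,0,0.5,1.5,62,0,0,0,0,0.5,1.5,62,0]'; python3 -m handwheel '[0,0,0,0,0,1,0,0,0,0,0,0,2,0,0,0,0,0,0,3,0,0,0,0,0,0,4,0,0,0,0,0,0,5,0,0,0,0,0,0,6,0,0,0,0,0,0,7,0,0,0,0,0,0,8,0]'
```

```text
time: 25.2
tcp_pos: [514.6, 230.0, 92.0]
tcp_rot: [1.949, 2.464, 0.0]
wrist_force: [-0.7, -0.1, -0.3]
gripper_width: 0.141
grip_force: 48.8
time: 25.87
tcp_pos: [514.6, 229.9, 83.9]
tcp_rot: [1.949, 2.464, 0.0]
wrist_force: [1.1, -0.4, 0.5]
gripper_width: 0.142
grip_force: 48.8
```

```bash
python3 -m handwheel '[0,0,0,0,0,1,0,0,0,0,0,0,2,0,0,0,0,0,0,3,0,0,0,0,0,0,4,0,0,0,0,0,0,5,0,0,0,0,0,0,6,0,0,0,0,0,0,7,0,0,0,0,0,0,8,0]'; python3 -c "
from h import *
print(ctrl.read_state()['wrist_torque'])"
```

```text
time: 26.53
tcp_pos: [514.7, 229.8, 76.0]
tcp_rot: [1.949, 2.463, 0.0]
wrist_force: [1.6, -2.5, 1.1]
gripper_width: 0.138
grip_force: 48.8
[-0.36633307 -0.38468964 -0.00052942]
```

Tip is in the hole with only a small sideways load, so I'll continue with a slight correction.

```bash
python3 -m handwheel '[0,0,0,-0.4,0.1,1,0,0,0,0,-0.7,0.2,3,0,0,0,0,-0.7,0.2,5,0,0,0,0,-0.7,0.2,7,0,0,0,0,-0.7,0.2,9,0,0,0,0,-0.7,0.2,11,0,0,0,0,-0.7,0.2,12,0,0,0,0,-0.7,0.2,13,0]'; python3 -m handwheel '[0,0,0,0,0,1,0,0,0,0,0,0,2,0,0,0,0,0,0,3,0,0,0,0,0,0,4,0,0,0,0,0,0,5,0,0,0,0,0,0,6,0,0,0,0,0,0,7,0,0,0,0,0,0,7,0]'
```

```text
time: 27.2
tcp_pos: [514.8, 229.3, 62.8]
tcp_rot: [-1.949, -2.464, 0.0]
wrist_force: [0.7, -1.9, 0.9]
gripper_width: 0.143
grip_force: 48.8
time: 27.87
tcp_pos: [514.8, 229.2, 55.7]
tcp_rot: [-1.949, -2.464, 0.0]
wrist_force: [1.6, -0.9, 0.4]
gripper_width: 0.142
grip_force: 48.7
```

```bash
python3 -m handwheel '[0,0,0,0,0,0.5,0,0,0,0,0,0,1,0,0,0,0,0,0,1.5,0,0,0,0,0,0,2,0,0,0,0,0,0,2.5,0,0,0,0,0,0,2.5,0,0,0,0,0,0,2.5,0,0,0,0,0,0,2.5,0]'
```

```text
time: 28.53
tcp_pos: [515.0, 229.4, 54.0]
tcp_rot: [1.949, 2.464, 0.001]
wrist_force: [0.1, -2.3, 5.1]
gripper_width: 0.141
grip_force: 49.2
```

Bottomed at 54.0, the expected height. Releasing, then press-checking the head (76 mm when home).

```bash
python3 -m handwheel '[0,0,0,0,0,-1,0,0,0,0,0,0,-1,30,0,0,0,0,0,-1,30,0,0,0,0,0,-1,30,0,0,0,0,0,-1,30,0,0,0,0,0,-15,30,0,0,0,0,0,-35,30,0,0,0,0,0,-38,30]'; python3 -m handwheel '[0,0,0,0,0,0,0,0,0,0,0,0,0,0,0,0,0,0,0,0,0,0,0,0,0,0,0,0,0,0,0,0,0,4,0,0,0,0,0,0,8,0,0,0,0,0,0,11,0,0,0,0,0,0,12,0]'; python3 -m handwheel '[0,0,0,0,0,1,0,0,0,0,0,0,2,0,0,0,0,0,0,3,0,0,0,0,0,0,4,0,0,0,0,0,0,5,0,0,0,0,0,0,6,0,0,0,0,0,0,6,0,0,0,0,0,0,6,0]'
```

```text
time: 29.2
tcp_pos: [516.1, 229.9, 94.7]
tcp_rot: [1.948, 2.462, 0.006]
wrist_force: [0.0, -0.1, 0.4]
gripper_width: 0.347
grip_force: 0.0
time: 29.87
tcp_pos: [514.3, 229.1, 78.1]
tcp_rot: [-1.949, -2.463, 0.003]
wrist_force: [-0.4, 0.5, -0.0]
gripper_width: -0.003
grip_force: 0.0
time: 30.53
tcp_pos: [516.1, 229.7, 75.8]
tcp_rot: [1.948, 2.462, 0.006]
wrist_force: [-0.9, 0.2, 6.9]
gripper_width: 0.003
grip_force: 3.6
```

Head top at 75.8, so the pin is home. Backing well away for a final look.

```bash
python3 -m handwheel '[0,0,0,0,0,-20,0,0,0,0,0,0,-60,0,0,0,0,0,0,-100,0,0,0,0,-20,0,-130,0,0,0,0,-60,0,-130,0,0,0,0,-100,0,-130,0,0,0,0,-140,0,-130,0,0,0,0,-180,0,-130,0]';  python3 -m handwheel '[0,0,0,-30,-10,0,0,0,0,0,-60,-20,0,0,0,0,0,-90,-30,0,0,0,0,0,-120,-40,0,0,0,0,0,-120,-40,0,0,0,0,0,-120,-40,0,0,0,0,0,-120,-40,0,0,0,0,0,-120,-40,0,0]'; python3 - <<'E'
from h import *
d=cam("top");a=cam("side")
i=[cv2.resize(x["frame"][y0:y0+h,x0:x0+w,::-1],(400,500),interpolation=cv2.INTER_CUBIC) for x,x0,y0,w,h in((d,135,135,80,100),(a,150,140,160,200))]
cv2.imwrite("pics/f.png",np.hstack(i))
E
```

```text
time: 31.2
tcp_pos: [556.5, 52.6, 203.9]
tcp_rot: [1.948, 2.464, 0.001]
wrist_force: [0.9, 0.9, -0.4]
gripper_width: -0.003
grip_force: 0.0
time: 31.87
tcp_pos: [545.1, -70.8, 203.5]
tcp_rot: [-1.947, -2.465, -0.001]
wrist_force: [-0.9, -0.1, 0.8]
gripper_width: 0.0
grip_force: 0.0
```

View pics/f.png

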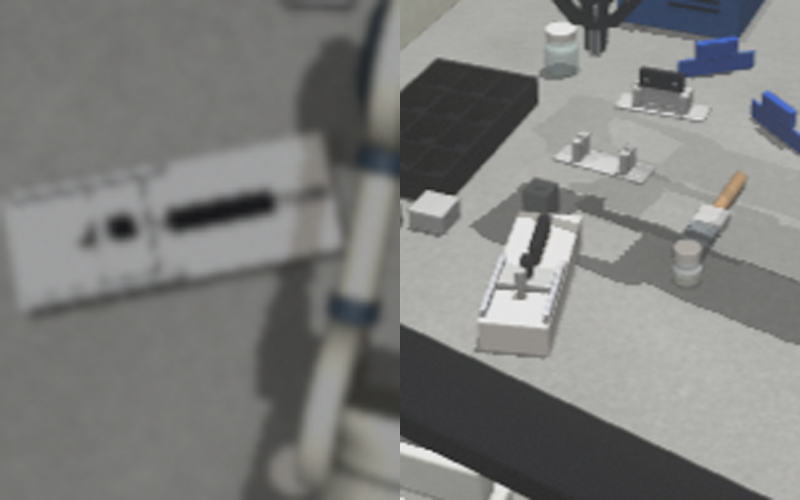

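The picture shows the blade's handle flat on the rack at (220,210), the keeper closed with its knob at (122,227), and the pin standing behind it at (90,237). The long blade's stand is empty, and the short blade is still in its own stand.

```bash
python3 -c "
from bench import ctrl
print(ctrl.close_job())"
```

```text
the job is handed in; nothing more can be done
None
```

The job is handed in at about 32 s: the long blade is fully home in the rack, the keeper is closed against its stop and the pin is fully in behind it, with the short blade still in its stand.

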